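# Reunite a split bearing housing's cap with its own base

## Robot

A 7-joint arm with a two-finger parallel gripper is mounted at the origin on a cart in front of the work surface, level with it; the furniture and walls round the work are solid. World frame = base frame: x ahead of the robot, y to its left, z up, the work surface at z = 0. Lengths are in mm, angles in rad, forces in N, time in s.
With the tool pointing down it reaches from about 425 to 925 mm from the base axis. Payload 6.8 kg.
Tool frame: the origin (TCP) lies midway between the tips of the shut fingers; the grasp point (between the pads) lies 19 mm behind it; z points along the fingers, y is the line along which they close (so a half turn about z gives the same grasp; the last joint's range is limited). The gripper opens to 88 mm and grips with 3 to 60 N. Pads are 20 mm wide; open, the fingers measure 115 mm over their backs; the gripper's body (75 mm by 178 mm) begins 61 mm behind the grasp point.
Start: joints at [1.056, 0.477, 0.022, 1.555, -0.011, 1.109, -0.083], TCP at [267.09, -619.928, 222.664] pointing down, gripper open.
Joint ranges: [-2.96, 2.96], [-0.34, 2.1], [-1.41, 1.46], [0.24, 2.44], [-1.37, 4.51], [0.17, 1.92], [-2.96, 2.96]. Speed limits (rad/s): [2.39, 2.39, 3.14, 3.14, 3.14, 3.14, 3.14].

## Interface

Orientations are given as a rotation vector (axis times angle).
In Python, from workcell import status, eyes, workorder gives the robot as it stands.
- The arm moves only by the tool jog_arm, never from a script. Its arguments are lists of equal length, an entry for each row: "slide": the shift along the world's x, y, z in m, a list of three; "yaw": the turn about the world's z in degrees; "grip": the closure, from -1 (fully open) to 1 (shut), so that 0 is half open. A call has 1 to 8 rows; each row is the pose to reach, as a shift and turn from the pose commanded when the call began; what a row does not reach only later rows make up. A row lasts 1/12 s, in which the tool goes at most 41.7 mm and 7.16 degrees, less where a joint would pass 70% of its speed; a pose out of reach is approached as far as the arm can. A call with a gripper value outside its range is refused whole. The fingers move at their own pace and stop on an object; the grip force is fixed at half the most. Time passes only in rows, so rows that repeat a pose let the fingers close. It gives the time, the measured TCP pose, the force, the opening and the grip force at its end, in the units of the state.
- status.read_state(): the state, without advancing time (a new reading comes with each control period).
- eyes.read_camera(name): name is "scene" or "top" or "wrist"; returns a dict with "image" (480x640x3 uint8, red, green, blue), "K" (3x3 intrinsics, pixels), "rvec" (rotation vector, rad) and "tvec" (3), from world to camera coordinates, as OpenCV has them; the wrist camera has in their place "mount" (4x4, takes a point from camera to tool coordinates, whose origin is the TCP and whose axes are the flange's). Camera axes: x right, y down, z forward; pixel columns grow to the right and rows downward; lengths in mm; the calibration is good to about 2 mm. A picture is of the moment at which its call begins: read the wrist's pose just before it. There is no depth.
- workorder.finish_job(): hands the job in; it is judged then, once.
The state is a dict: "clock": time; "joints": joint angles; "joint_velocities": joint speeds; "tau": joint torques, N m; "eef_pos": TCP position; "ee_rot": TCP orientation; "force": force on the tool from outside, world axes, zero at the start; "moment": the same for the moment, N m; "width": opening from 0.0 (shut) to 1.0 (fully open); "grasp_force": force on a finger pad.
Only numpy, scipy, OpenCV 4.12 (cv2) and the standard library are available. Lean on these libraries where they do the work, as an engineer would, in place of code of your own. Each camera call takes 0.05 s, during which the arm holds its last target. There are 200 camera calls.

## Task

Two split bearing housings are being packed as matched pairs: their bases stand in the wooden fence with the joint faces towards the robot, and one loose cap lies in front of them. Work out which base the cap's joint face fits, and slide the cap along the bench, without lifting it off the bench top, until it is fully home in that base with the joint closed on both sides. Then let go and back away; both bases stay in their places in the fence, and the tape gun, the carton and the notebook where they lie.

Things in the scene. Friction and masses are not known exactly. Their poses are not given: they have to be found in the camera images.
- cap: Loose cap: grey cast half of a bearing housing, bore axis upright, 62 (x) x 130 (y) x 45 mm high, about 0.7 kg. Origin: middle of its underside, z up. Back: flat face at x=-31, 130 mm wide. Ends: flat at y=+-65, from x=-31 to +15. Joint side looks to its own +x, at the start within 0.43 rad of the bases' +x. Lightly oiled: friction about 0.3. Turns square when both fingers push a flat face.
- cap_joint (a point): Middle of the cap's joint, at cap frame x=+31, y=0, z=22.5 mm, axis of the bronze-lined half bore (28 mm radius). On each side of the bore a land reaches x=+31 from |y|=32 to 49 mm (outer corner rounded 5 mm); beyond |y|=49 the cap's outer corners are cut back 16 mm, to x=+15.
- base_a: The cap's own base, in either bay of the fence: grey cast half, 45 mm high, 1.4 kg, loose, its 166 mm wide foot against the rail. Origin: middle of the underside of its 62 x 130 mm body; x points away from the robot into the fence, z up. With the cap home the cap's origin is at x=-62, y=0 mm of this frame, axes parallel.
- base_a_joint (a point): Middle of base_a's joint, at base_a frame x=-31, y=0, z=22.5 mm, axis of its half bore. Joint face at x=-31. Two tongues reach 16 mm towards the robot (to x=-47) at its OUTER edges, |y|=51 to 65 mm, tips rounded 5 mm; they take the cap's lands between them with 2 mm play each side.
- base_b: Base of another housing, in the other bay, to be left alone. Outline, size and frame as base_a, but its two 16 mm tongues stand at the INNER edges, beside the bore, |y|=32 to 47 mm, so this cap would stop 16 mm short of it.
- fence: Wooden packing fence fixed to the bench: a rail 400 mm long (its y), 30 deep, 28 high; three cheeks 20 mm wide reach 34 mm towards the robot at its ends and middle. Origin: middle of the rail's underside; x points away from the robot. Bays centred on y=+-95 mm; each base's origin lies 60 mm in front of it, axes parallel.
- tape_gun: Bystander: packing tape gun lying on the bench at the right, 182 by 169 by 54 mm; origin under its middle.
- small_carton: Bystander: brown carton at the left, 83 by 114 by 63 mm; origin under its middle.
- notebook: Bystander: red notebook at the near right, 148 by 108 by 12 mm; origin under its middle.

How it is judged:
By the outcome, as a careful person would: the job done as asked, in the order asked, and still so for the second after the job is handed in, with the robot touching nothing.
It also fails if it takes over 72 s, if anything falls off the work surface, if the arm or the gripper's body presses on something with over 40 N, if the wrist force passes 120 N, or if a joint passes its speed limit or range.

## Working session

There is one attempt and no reset: what is moved stays moved. The work goes in short steps, Python scripts to look and compute and a tool call to move; the robot and the scene stay as the last step left them, time stands still between calls to the robot, and variables do not carry over. Pictures are saved under pics/ and viewed, at most 10 in all, crops included, and the job is handed in when it is done.

Besides the shell and the picture viewer there is one more tool, called after "Request:" as a command line: name --pt "numbers of a row" for each row, then --argument value for the rest. jog_arm: Moves the arm, as the interface text tells. Its arguments: {"type":"object","properties":{"slide":{"type":"array"},"yaw":{"type":"array"},"grip":{"type":"array"}},"required":["slide","yaw","grip"]}

```bash
mkdir -p pics; python3 - <<'E'
from workcell import status, eyes
import cv2,pickle
print(status.read_state())
for n in("top","scene"):
    d=eyes.read_camera(n); pickle.dump(d,open(n+".pkl","wb"))
    cv2.imwrite(f"pics/{n}0.png",d["image"][:,:,::-1]); print(n,d["K"],d["rvec"],d["tvec"])
E
```

```text
{'clock': 0.0, 'joints': array([ 1.05588005,  0.47777962,  0.02235077,  1.55642207, -0.01148191,
        1.10928031, -0.08310512]), 'joint_velocities': array([ 9.13853505e-04, -2.75063520e-05, -1.54113483e-04,  1.89958614e-03,
        4.30071637e-04,  8.46966323e-04,  1.95416793e-03]), 'tau': array([-1.05913914e-03, -5.82876527e+01,  1.53422445e+00, -2.72620207e+01,
       -5.43227722e-02,  1.69705390e-02,  1.35387613e-04]), 'eef_pos': array([ 266.83380022, -619.3840665 ,  221.70807667]), 'ee_rot': array([-3.07516703e+00, -6.34310193e-01,  7.88586019e-04]), 'force': array([-0.29818988,  0.00330129,  0.48585306]), 'moment': array([-0.01036067,  0.03360675,  0.01888566]), 'grasp_force': 0.0, 'width': 1.0020070695583432}
top [[439.92609916   0.         318.98003846]
 [  0.         439.92609916 231.90415136]
 [  0.           0.           1.        ]] [ 2.16175465 -2.18486156  0.10932815] [ -33.05939691  517.19847405 1095.77807013]
scene [[512.05455386   0.         321.22459384]
 [  0.         512.05455386 238.22882297]
 [  0.           0.           1.        ]] [ 0.80569564 -2.60655403  1.06987301] [ 406.81249087  242.49181779 1213.92323615]
```

View pics/top0.png

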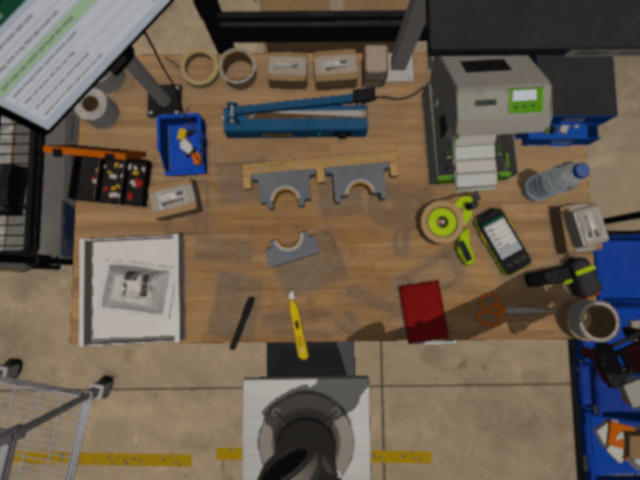

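View pics/scene0.png

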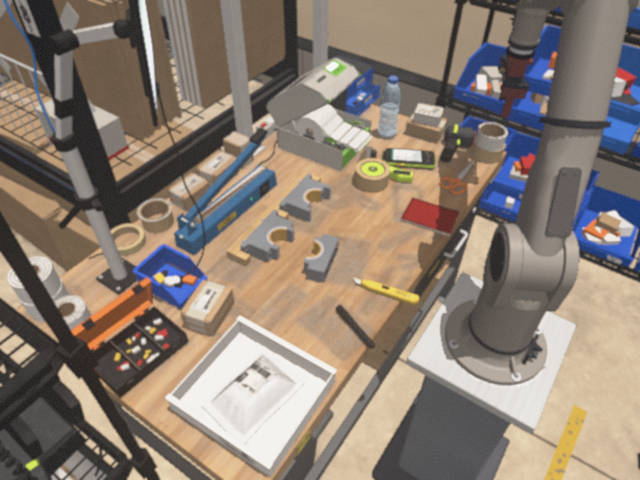

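The top view shows the fence at about (320,172), bases at (286,188) and (358,182), and the cap at (292,248). I'll zoom in to see the tongues.

```bash
cat > h.py <<'E'
import numpy as np,cv2,pickle
def px2w(d,uv,z):
    R=cv2.Rodrigues(np.array(d["rvec"]))[0];t=np.array(d["tvec"]).ravel();K=np.array(d["K"])
    r=np.c_[np.atleast_2d(uv),np.ones(len(np.atleast_2d(uv)))]@np.linalg.inv(K).T@R
    c=-R.T@t
    return c+r*((z-c[2])/r[:,2])[:,None]
def mask(im,lo=60,hi=150):
    s=cv2.cvtColor(im,cv2.COLOR_RGB2HSV); return ((s[...,1]<70)&(s[...,2]>lo)&(s[...,2]<hi)).astype(np.uint8)
E
python3 - <<'E'
from h import *
d=pickle.load(open("top.pkl","rb"));im=d["image"]
a=im[145:275,230:410]; b=cv2.resize(a,None,fx=4.4,fy=4.4,interpolation=cv2.INTER_CUBIC)
cv2.imwrite("pics/c1.png",b[:,:,::-1])
for n,(u,v) in {"cap":(292,248),"b":(265,183),"wood":(340,230)}.items(): print(n,im[v,u])
m=mask(im); m2=np.zeros_like(m);m2[160:275,235:400]=m[160:275,235:400]
for c in cv2.findContours(m2,0,1)[0]:
    if cv2.contourArea(c)>300:
        r=cv2.minAreaRect(c);print(r); print(px2w(d,cv2.boxPoints(r),45).round(0))
print(px2w(d,[[245,188],[397,174],[243,166],[396,158]],28).round(0))
E
```

```text
cap [145 128 114]
b [94 95 97]
wood [118  86  53]
((291.4082946777344, 248.02752685546875), (26.531787872314453, 52.4888801574707), 73.3007583618164)
[[489. 103.  45.]
 [525. -23.  45.]
 [462. -41.  45.]
 [425.  84.  45.]]
((284.3302001953125, 189.29739379882812), (37.12078857421875, 64.45243072509766), 85.03025817871094)
[[665. 133.  45.]
 [678. -30.  45.]
 [583. -37.  45.]
 [570. 125.  45.]]
((358.42218017578125, 183.14344787597656), (37.66286849975586, 64.5519790649414), 84.80557250976562)
[[ 680.  -54.   45.]
 [ 693. -218.   45.]
 [ 596. -224.   45.]
 [ 583.  -62.   45.]]
[[ 632.  150.   28.]
 [ 664. -241.   28.]
 [ 689.  155.   28.]
 [ 706. -240.   28.]]
```

View pics/c1.png

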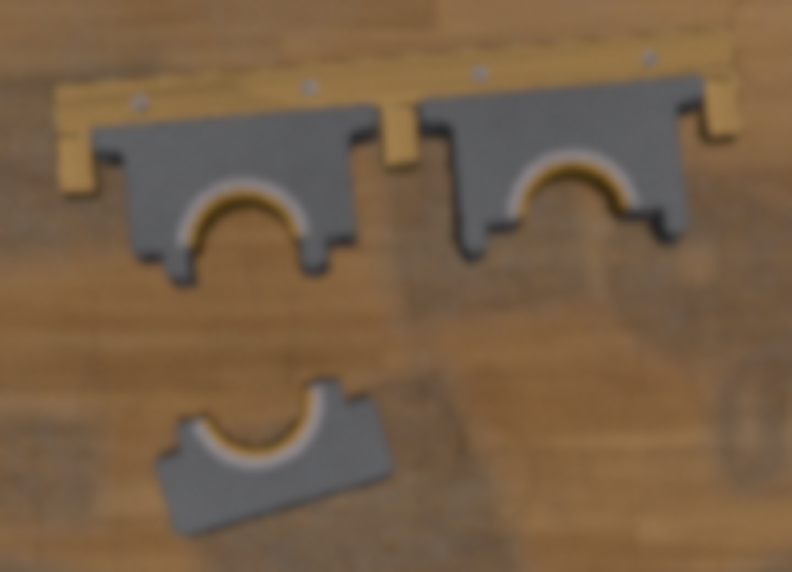

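In the crop the right bay's base has its tongues at the outer edges, so it is base_a. The left base's tongues stand beside the bore. The cap is at about (475,31) with yaw near 16°, and the bases are at yaw near 4.6°. I'll move closer, with the tool's closing line along the cap's x.

Request:
jog_arm --pt "0.13 0.25 0" --pt "0.13 0.25 0" --pt "0.13 0.25 0" --pt "0.13 0.25 0" --pt "0.13 0.25 0" --pt "0.13 0.25 0" --pt "0.13 0.25 0" --pt "0.13 0.25 0" --yaw '[40, 40, 40, 40, 40, 40, 40, 40]' --grip '[-1, -1, -1, -1, -1, -1, -1, -1]'

```text
clock: 0.77
eef_pos: [401.1, -362.7, 222.7]
ee_rot: [-2.664, -1.661, -0.004]
force: [1.6, -0.2, 0.2]
width: 1.001
grasp_force: 0.0
```

Request:
jog_arm --pt "0.083 0.31 0.12" --pt "0.083 0.31 0.12" --pt "0.083 0.31 0.12" --pt "0.083 0.31 0.12" --pt "0.083 0.31 0.12" --pt "0.083 0.31 0.12" --pt "0.083 0.31 0.12" --pt "0.083 0.31 0.12" --yaw '[42.6, 42.6, 42.6, 42.6, 42.6, 42.6, 42.6, 42.6]' --grip '[-1, -1, -1, -1, -1, -1, -1, -1]'

```text
clock: 1.43
eef_pos: [477.7, -67.1, 340.1]
ee_rot: [1.893, 2.507, -0.001]
force: [0.2, -0.7, 0.8]
width: 1.001
grasp_force: 0.0
```

```bash
python3 - <<'E'
from workcell import status, eyes
from h import *
s=status.read_state();print(s["clock"],s["eef_pos"],s["ee_rot"],s["force"])
d=eyes.read_camera("wrist");d["s"]=s;pickle.dump(d,open("w1.pkl","wb"))
cv2.imwrite("pics/w1.png",d["image"][:,:,::-1]);print(d["K"],d["mount"])
E
```

```text
1.4333 [477.66205389 -67.11734649 340.07507132] [ 1.89329820e+00  2.50680625e+00 -6.66133632e-04] [ 0.15965634 -0.71522696  0.79301348]
[[339.24732398   0.         315.9121134 ]
 [  0.         339.24732398 244.14654848]
 [  0.           0.           1.        ]] [[ 1.01125839e-03 -9.53895270e-01 -3.00137952e-01  8.23606464e+01]
 [ 9.99999489e-01  9.64030500e-04  3.05438683e-04  3.77752399e-01]
 [-2.01437513e-06 -3.00138108e-01  9.53895758e-01 -1.62369193e+02]
 [ 0.00000000e+00  0.00000000e+00  0.00000000e+00  1.00000000e+00]]
```

View pics/w1.png

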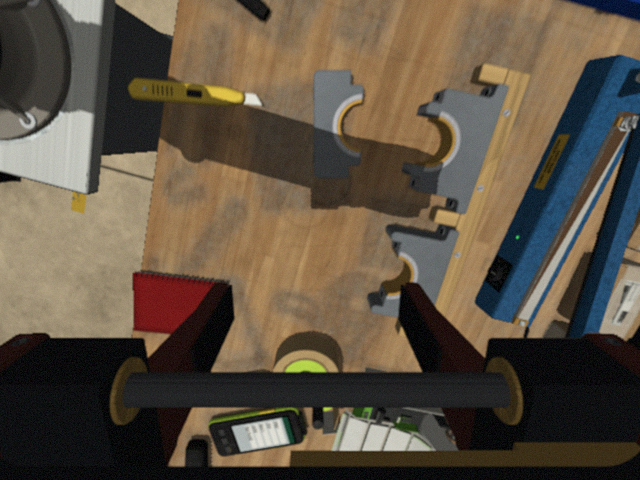

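The wrist view shows the cap at (337,122), base_b at (455,150), and base_a at (420,270) partly hidden by a finger. I'll shift towards -y to see base_a and the cap clear of the fingers.

Request:
jog_arm --pt "0 -0.12 0" --pt "0 -0.12 0" --pt "0 -0.12 0" --pt "0 -0.12 0" --pt "0 -0.12 0" --pt "0 -0.12 0" --yaw '[-11, -11, -11, -11, -11, -11]' --grip '[-1, -1, -1, -1, -1, -1]'

```text
clock: 1.98
eef_pos: [477.7, -188.1, 339.0]
ee_rot: [-2.124, -2.314, -0.0]
force: [-0.1, 0.1, 0.6]
width: 1.002
grasp_force: 0.0
```

```bash
cat >> h.py <<'E'
def wrist(d):
    s=d["s"];T=np.eye(4);T[:3,:3]=cv2.Rodrigues(np.array(s["ee_rot"]))[0];T[:3,3]=s["eef_pos"]
    M=np.linalg.inv(T@np.array(d["mount"]));d["rvec"]=cv2.Rodrigues(M[:3,:3])[0].ravel();d["tvec"]=M[:3,3];return d
def w2px(d,p): return cv2.projectPoints(np.array(p,float),np.array(d["rvec"],float),np.array(d["tvec"],float),np.array(d["K"]),None)[0][:,0]
E
python3 - <<'E'
from workcell import status, eyes
from h import *
s=status.read_state();print(s["clock"],s["eef_pos"],s["ee_rot"])
d=eyes.read_camera("wrist");d["s"]=s;wrist(d);pickle.dump(d,open("w2.pkl","wb"))
im=d["image"]
x,y=w2px(d,[[570,-30,45]])[0].astype(int);print(x,y)
x0,y0=max(0,x-200),max(0,y-150);print(x0,y0)
cv2.imwrite("pics/w2.png",cv2.resize(im[y0:y0+300,x0:x0+400],None,fx=2,fy=2,interpolation=cv2.INTER_CUBIC)[:,:,::-1])
E
```

```text
1.9833 [ 477.66178029 -188.0609119   339.0331423 ] [-2.12386957e+00 -2.31356892e+00 -4.67731706e-04]
401 80
201 0
```

View pics/w2.png

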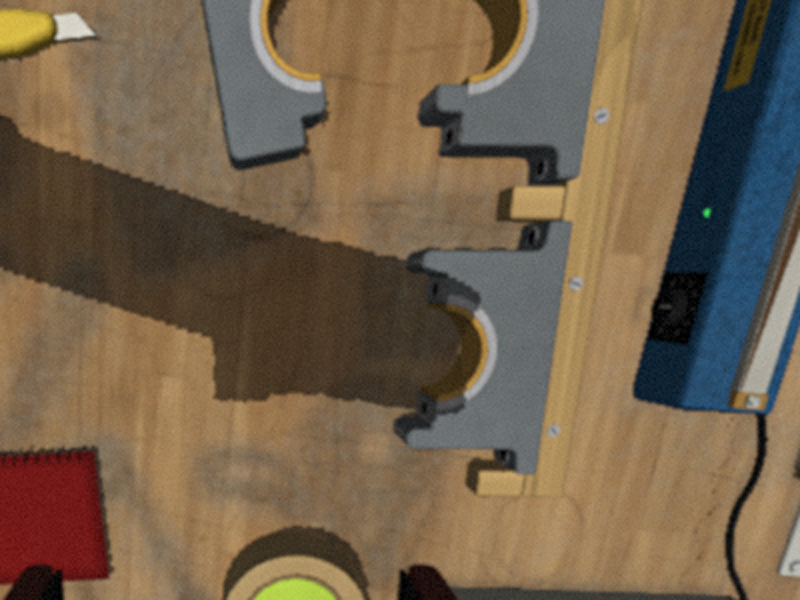

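The crop shows base_a's clear outline: foot corners at crop (571,222) and (535,472), sides at y=250 and 447. The cap's back edge and its right end are visible at the top.

```bash
python3 - <<'E'
from h import *
d=pickle.load(open("w2.pkl","rb"))
P=lambda l:px2w(d,np.array(l)/2+[201,0],45)
for n,l in {"foot":[[571,222],[535,472]],"sideL":[[430,251],[530,249]],"sideR":[[415,447],[497,447]],"tips":[[411,262],[396,427]],
 "cap back":[[206,10],[233,162]],"cap end R":[[233,162],[303,149]],"land R":[[326,100]]}.items():
    p=P(l);v=p[-1]-p[0];print(n,p[:,:2].round(1).tolist(),np.degrees(np.arctan2(v[1],v[0])).round(1))
# cap/bases from w1 contours
e=wrist(pickle.load(open("w1.pkl","rb")))
Q=lambda l:px2w(e,l,45)[:,:2].round(1).tolist()
print("cap w1: backL,backR,endLfront,endRfront",Q([[314,70],[314,178],[350,70],[352,175]]))
E
```

```text
foot [[681.6, -55.6], [695.0, -218.3]] -85.3
sideL [[596.4, -80.3], [659.4, -73.6]] 6.0
sideR [[608.4, -207.8], [664.9, -202.9]] 5.0
tips [[585.5, -87.9], [593.0, -194.9]] -86.0
cap back [[444.6, 38.5], [467.2, -39.8]] -73.9
cap end R [[467.2, -39.8], [509.1, -28.9]] 14.6
land R [[519.6, -1.3]] 0.0
cap w1: backL,backR,endLfront,endRfront [[431.7, 86.7], [467.2, -38.2], [473.9, 98.7], [514.6, -20.6]]
```

Base_a's origin is near (643.5,-140.5) with yaw 4.7°, so the cap should end at about (581.7,-145.6). The cap's origin is near (479.3,32.4) with yaw 15.8°. I'll grip it through the bore, with the grasp centre at (466,29).

Request:
jog_arm --pt "-0.012 0.217 0" --pt "-0.012 0.217 0" --pt "-0.012 0.217 -0.1" --pt "-0.012 0.217 -0.19" --pt "-0.012 0.217 -0.19" --pt "-0.012 0.217 -0.19" --pt "-0.012 0.217 -0.19" --pt "-0.012 0.217 -0.19" --yaw '[10.9, 10.9, 10.9, 10.9, 10.9, 10.9, 10.9, 10.9]' --grip '[-1, -1, -1, -1, -1, -1, -1, -1]'

```text
clock: 2.7
eef_pos: [463.6, 32.2, 147.0]
ee_rot: [-1.887, -2.509, 0.001]
force: [-0.3, -0.5, 0.3]
width: 1.001
grasp_force: 0.0
```

Request:
jog_arm --pt "0 0 0" --pt "0 0 0" --pt "0 0 0" --yaw '[0, 0, 0]' --grip '[-1, -1, -1]'

```text
clock: 2.95
eef_pos: [466.6, 28.8, 150.6]
ee_rot: [1.893, 2.506, 0.001]
force: [0.0, -0.2, -0.2]
width: 1.001
grasp_force: 0.0
```

Settled at (466.6, 28.8). Descend to z of about 12 and close.

Request:
jog_arm --pt "0 0 -0.04" --pt "0 0 -0.08" --pt "0 0 -0.11" --pt "0 0 -0.13" --pt "0 0 -0.138" --pt "0 0 -0.138" --pt "0 0 -0.138" --pt "0 0 -0.138" --yaw '[0, 0, 0, 0, 0, 0, 0, 0]' --grip '[-1, -1, -1, -1, -1, -1, -1, -1]'

```text
clock: 3.62
eef_pos: [467.6, 28.5, 13.2]
ee_rot: [1.894, 2.503, 0.003]
force: [-0.2, -0.6, 0.3]
width: 1.0
grasp_force: 0.0
```

Request:
jog_arm --pt "0 0 0" --pt "0 0 0" --pt "0 0 0" --pt "0 0 0" --pt "0 0 0" --pt "0 0 0" --pt "0 0 0" --pt "0 0 0" --yaw '[0, 0, 0, 0, 0, 0, 0, 0]' --grip '[1, 1, 1, 1, 1, 1, 1, 1]'

```text
clock: 4.28
eef_pos: [465.8, 28.7, 11.3]
ee_rot: [-1.895, -2.506, 0.0]
force: [-0.2, -0.6, 0.1]
width: 0.435
grasp_force: 0.0
```

Request:
jog_arm --pt "0 0 0" --pt "0 0 0" --pt "0 0 0" --pt "0 0 0" --pt "0 0 0" --pt "0 0 0" --yaw '[0, 0, 0, 0, 0, 0]' --grip '[1, 1, 1, 1, 1, 1]'

```text
clock: 4.78
eef_pos: [465.2, 28.5, 11.3]
ee_rot: [-1.894, -2.505, 0.001]
force: [-2.8, -0.7, 1.9]
width: 0.394
grasp_force: 29.4
```

Gripped: the 34.7 mm width matches the cap's thickness at the bore. Next I'll slide it to 40 mm in front of base_a and turn it square, keeping the speed modest.

Request:
jog_arm --pt "0.001 -0.004 -0.001" --pt "0.004 -0.012 -0.002" --pt "0.008 -0.024 -0.002" --pt "0.012 -0.036 -0.002" --pt "0.017 -0.05 -0.002" --pt "0.022 -0.064 -0.002" --pt "0.027 -0.078 -0.002" --pt "0.032 -0.09 -0.002" --yaw '[-0.3, -1, -2, -3, -4, -5, -5.5, -6]' --grip '[1, 1, 1, 1, 1, 1, 1, 1]'

```text
clock: 5.45
eef_pos: [500.5, -59.3, 11.0]
ee_rot: [2.021, 2.403, 0.008]
force: [-2.3, 7.5, 14.6]
width: 0.4
grasp_force: 30.2
```

Request:
jog_arm --pt "0.004 -0.012 0" --pt "0.009 -0.026 0" --pt "0.014 -0.04 0" --pt "0.019 -0.054 0" --pt "0.024 -0.068 0" --pt "0.028 -0.08 0" --pt "0.031 -0.087 0" --pt "0.031 -0.088 0" --yaw '[-1, -2, -3, -4, -4.5, -5, -5.1, -5.1]' --grip '[1, 1, 1, 1, 1, 1, 1, 1]'

```text
clock: 6.12
eef_pos: [532.1, -149.1, 11.0]
ee_rot: [2.127, 2.308, 0.007]
force: [0.5, 4.2, 11.4]
width: 0.398
grasp_force: 30.2
```

Request:
jog_arm --pt "0 0 0" --pt "0 0 0" --pt "0 0 0" --yaw '[0, 0, 0]' --grip '[1, 1, 1]'

```text
clock: 6.37
eef_pos: [532.1, -149.2, 11.0]
ee_rot: [2.126, 2.308, 0.006]
force: [0.6, 0.4, 9.1]
width: 0.401
grasp_force: 30.2
```

```bash
python3 - <<'E'
from workcell import status, eyes
from h import *
s=status.read_state();print(s["clock"],s["eef_pos"],s["ee_rot"],s["force"],s["width"])
d=eyes.read_camera("wrist");d["s"]=s;wrist(d);pickle.dump(d,open("w3.pkl","wb"))
cv2.imwrite("pics/w3.png",d["image"][:,:,::-1])
d=eyes.read_camera("top");pickle.dump(d,open("t3.pkl","wb"))
E
```

```text
6.3667 [ 532.05227801 -149.15082441   11.04822041] [2.12551693 2.30752368 0.00618108] [0.61098026 0.40235464 9.0964466 ] 0.40110288960278817
```

View pics/w3.png

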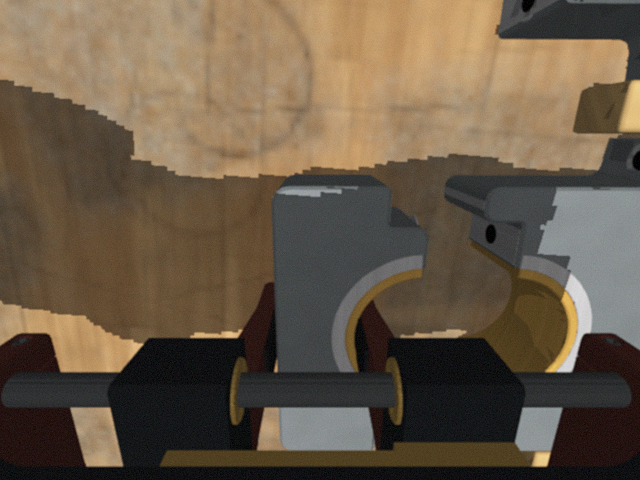

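The wrist view shows the cap between the fingers, lands facing base_a. The cap's left end (row ~187) and base_a's left side (row ~188) are nearly in line. I'll check the numbers.

```bash
python3 - <<'E'
from h import *
d=pickle.load(open("w3.pkl","rb"));g=cv2.GaussianBlur(cv2.cvtColor(d["image"],cv2.COLOR_RGB2GRAY),(3,3),0).astype(int)
for c in (300,330,360,385,560,580): print(c,g[168:204:2,c])
a=np.radians(4.7);X=np.array([np.cos(a),np.sin(a)]);Y=np.array([-X[1],X[0]])
o=np.array([532.1,-149.2])
for n,q in {"cap end":[[290,187],[370,187]],"base side":[[550,188],[630,188]],"cap back":[[274,200],[280,440]],"land":[[426,240]],"base tongue tip/face":[[487,205],[520,265]]}.items():
    p=px2w(d,q,45)[:,:2]-o;print(n,np.c_[p@X,p@Y].round(1).tolist())
E
```

```text
300 [153 154 147  86  52  52  52  52  57  96 123 149 159 151  93  73  74  74]
330 [ 99  81  82  69  53  53  53  53  57  73  99 146 124  75  73  74  73  75]
360 [82 80 80 70 52 53 52 50 52 61 70 71 73 72 71 72 72 74]
385 [74 74 74 72 73 74 74 74 66 62 71 71 73 73 73 74 72 73]
560 [ 98  78  75  70  56  51  53  50  52  71 117 132 147 150 149 146 149 148]
580 [126  77  72  68  56  53  52  52  52  72 114 130 147 147 148 145 147 146]
cap end [[-9.5, 64.7], [20.6, 64.7]]
base side [[88.9, 64.3], [119.3, 64.3]]
cap back [[-15.7, 59.8], [-17.0, -57.4]]
land [[43.9, 43.8]]
base tongue tip/face [[65.9, 57.8], [83.2, 33.2]]
```

The lateral error is under 0.5 mm, the yaw is square, and the gap is about 38 mm. Inserting along base x.

Request:
jog_arm --pt "0.004 0.0003 0" --pt "0.008 0.0007 0" --pt "0.012 0.001 0" --pt "0.016 0.0013 0" --pt "0.02 0.0016 0" --pt "0.024 0.002 0" --pt "0.027 0.0022 0" --pt "0.03 0.0025 0" --yaw '[0, 0, 0, 0, 0, 0, 0, 0]' --grip '[1, 1, 1, 1, 1, 1, 1, 1]'

```text
clock: 7.13
eef_pos: [558.4, -147.8, 10.9]
ee_rot: [2.129, 2.31, -0.003]
force: [-10.1, -1.1, 19.1]
width: 0.398
grasp_force: 30.3
```

Request:
jog_arm --pt "0.001 0.0001 0" --pt "0.002 0.0002 0" --pt "0.003 0.0002 0" --pt "0.004 0.0003 0" --pt "0.004 0.0003 0" --yaw '[0, 0, 0, 0, 0]' --grip '[1, 1, 1, 1, 1]'

```text
clock: 7.55
eef_pos: [562.7, -147.5, 10.9]
ee_rot: [2.129, 2.309, -0.003]
force: [-8.3, -0.6, 17.9]
width: 0.401
grasp_force: 30.3
```

Request:
jog_arm --pt "0.0015 0.0001 0" --pt "0.003 0.0002 0" --pt "0.0045 0.0003 0" --pt "0.006 0.0004 0" --pt "0.007 0.0005 0" --pt "0.007 0.0005 0" --yaw '[0, 0, 0, 0, 0, 0]' --grip '[1, 1, 1, 1, 1, 1]'

```text
clock: 8.05
eef_pos: [568.4, -147.1, 10.8]
ee_rot: [-2.129, -2.309, 0.006]
force: [-12.2, -0.9, 21.8]
width: 0.401
grasp_force: 30.3
```

Request:
jog_arm --pt "0.001 0.0001 0" --pt "0.002 0.0001 0" --pt "0.003 0.0002 0" --pt "0.003 0.0002 0" --yaw '[0, 0, 0, 0]' --grip '[1, 1, 1, 1]'

```text
clock: 8.38
eef_pos: [568.6, -147.1, 10.6]
ee_rot: [-2.127, -2.306, 0.012]
force: [-19.2, 0.2, 28.2]
width: 0.395
grasp_force: 30.2
```

It stopped at x=568.6, close to the predicted 568.1, and the force is rising. I'll press a little more and then look.

Request:
jog_arm --pt "0.001 0.0001 0" --pt "0.002 0.0002 0.001" --pt "0.003 0.0002 0.001" --pt "0.004 0.0003 0.001" --pt "0.004 0.0003 0.001" --yaw '[0, 0, 0, 0, 0]' --grip '[1, 1, 1, 1, 1]'

```text
clock: 8.8
eef_pos: [568.6, -147.1, 10.3]
ee_rot: [-2.124, -2.302, 0.02]
force: [-26.8, -0.5, 28.6]
width: 0.405
grasp_force: 30.1
```

```bash
python3 - <<'E'
from workcell import status, eyes
from h import *
s=status.read_state();print(s["clock"],s["eef_pos"],s["force"])
d=eyes.read_camera("wrist");d["s"]=s;wrist(d);pickle.dump(d,open("w4.pkl","wb"))
cv2.imwrite("pics/w4.png",d["image"][:,:,::-1])
E
```

```text
8.8 [ 568.6485587  -147.12896159   10.30515958] [-26.76736489  -0.5221728   28.60119259]
```

View pics/w4.png

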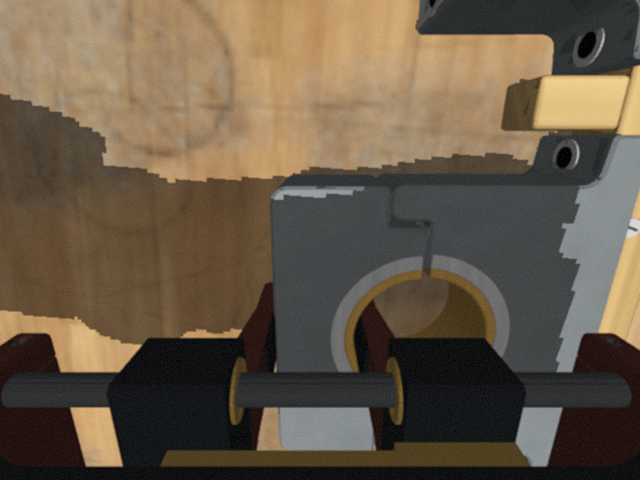

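The left side is closed and the bore forms a full circle; the right side is hidden. I'll release partially while easing the command back, then lift out.

Request:
jog_arm --pt "0 0 0" --pt "0 0 0" --pt "0 0 0.002" --pt "-0.004 0 0.003" --pt "-0.008 -0.001 0.003" --pt "-0.01 -0.001 0.003" --pt "-0.01 -0.001 0.003" --yaw '[0, 0, 0, 0, 0, 0, 0]' --grip '[-0.1, -0.1, -0.1, -0.2, -0.3, -0.3, -0.3]'

```text
clock: 9.43
eef_pos: [567.0, -146.6, 13.7]
ee_rot: [2.128, 2.31, 0.001]
force: [-0.2, 0.5, -0.4]
width: 0.648
grasp_force: 0.0
```

Request:
jog_arm --pt "0 0 0" --pt "0 0 0" --pt "0 0 0" --yaw '[0, 0, 0]' --grip '[-0.3, -0.3, -0.3]'

```text
clock: 9.68
eef_pos: [567.2, -146.4, 13.5]
ee_rot: [2.128, 2.311, 0.001]
force: [0.2, 0.1, -0.2]
width: 0.652
grasp_force: 0.0
```

Request:
jog_arm --pt "0 0 0.01" --pt "0 0 0.03" --pt "0 0 0.06" --pt "0 0 0.1" --pt "-0.02 0 0.14" --pt "-0.05 -0.03 0.18" --pt "-0.06 -0.07 0.2" --pt "-0.06 -0.08 0.2" --yaw '[0, 0, 0, 0, 0, 0, 0, 0]' --grip '[-0.3, -0.3, -0.3, -0.3, -0.3, -0.3, -0.3, -0.3]'

```text
clock: 10.35
eef_pos: [506.6, -228.0, 217.8]
ee_rot: [2.124, 2.308, 0.001]
force: [1.2, -0.6, 0.4]
width: 0.652
grasp_force: 0.0
```

Request:
jog_arm --pt "0 0 0" --pt "0 0 0" --pt "0 0 0" --yaw '[0, 0, 0]' --grip '[-0.3, -0.3, -0.3]'

```text
clock: 10.6
eef_pos: [506.9, -225.7, 213.6]
ee_rot: [-2.128, -2.311, -0.001]
force: [-0.0, 0.8, -0.7]
width: 0.651
grasp_force: 0.0
```

```bash
python3 - <<'E'
from workcell import status, eyes
from h import *
s=status.read_state();print(s["clock"],s["eef_pos"],s["force"])
d=eyes.read_camera("wrist");d["s"]=s;wrist(d);pickle.dump(d,open("w5.pkl","wb"))
x,y=w2px(d,[[612,-143,45]])[0].astype(int);x0=min(max(0,x-150),340);y0=min(max(0,y-112),255);print(x0,y0)
cv2.imwrite("pics/w5.png",cv2.resize(d["image"][y0:y0+225,x0:x0+300],None,fx=2.66,fy=2.66,interpolation=cv2.INTER_CUBIC)[:,:,::-1])
E
```

```text
10.6 [ 506.89043841 -225.66284923  213.57551018] [-0.00277211  0.75075112 -0.66927102]
284 35
```

View pics/w5.png

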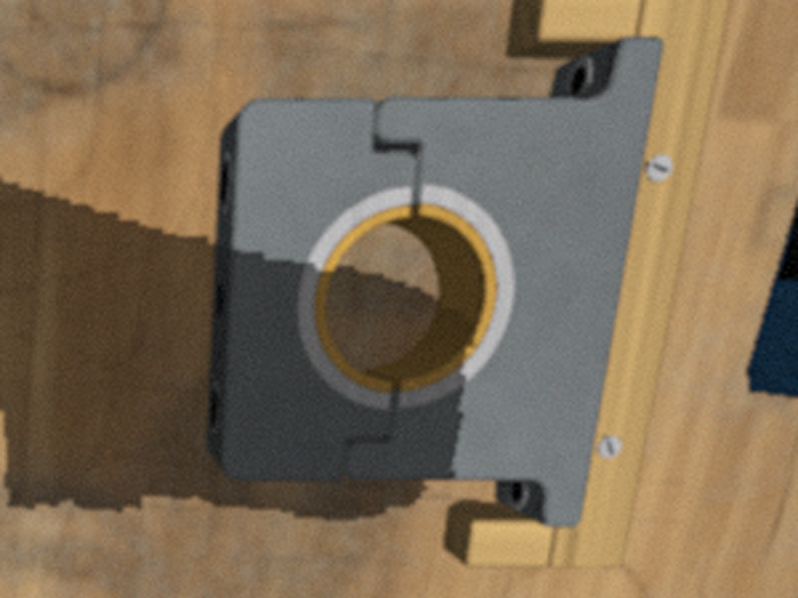

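The crop shows the cap home, with the base foot against the rail at about x=590–650. The left joint line at (418,180) looks slightly wider, perhaps 1 mm open. I'll press the back square with both fingers, tool turned 90°.

Request:
jog_arm --pt "-0.006 0.073 0" --pt "-0.006 0.073 0" --pt "-0.006 0.073 0" --pt "-0.006 0.073 0" --pt "-0.006 0.073 0" --pt "-0.006 0.073 0" --pt "-0.006 0.073 0" --pt "-0.006 0.073 0" --yaw '[-7, -14, -21, -28, -35, -42, -49, -56]' --grip '[-1, -1, -1, -1, -1, -1, -1, -1]'

```text
clock: 11.32
eef_pos: [500.8, -151.4, 212.6]
ee_rot: [-2.964, -1.037, 0.002]
force: [-0.8, 0.4, 0.9]
width: 1.002
grasp_force: 0.0
```

Request:
jog_arm --pt "0 0 0" --pt "0 0 0" --pt "0 0 0" --pt "0 0 0" --pt "0 0 0" --pt "0 0 0" --pt "0 0 0" --pt "0 0 0" --yaw '[-7, -14, -21, -28, -34, -34, -34, -34]' --grip '[-1, -1, -1, -1, -1, -1, -1, -1]'

```text
clock: 11.98
eef_pos: [500.8, -152.5, 213.0]
ee_rot: [-3.138, -0.137, 0.001]
force: [-0.3, -0.1, -0.7]
width: 0.995
grasp_force: 0.0
```

Request:
jog_arm --pt "0 0 -0.04" --pt "0 0 -0.08" --pt "0 0 -0.12" --pt "0 0 -0.155" --pt "0 0 -0.18" --pt "0 0 -0.193" --pt "0 0 -0.195" --pt "0 0 -0.195" --yaw '[-0.3, -0.3, -0.3, -0.3, -0.3, -0.3, -0.3, -0.3]' --grip '[-1, -1, -1, -1, -1, -1, -1, -1]'

```text
clock: 12.65
eef_pos: [500.4, -153.0, 17.7]
ee_rot: [-3.138, -0.124, 0.003]
force: [0.1, -0.0, 0.7]
width: 1.003
grasp_force: 0.0
```

Request:
jog_arm --pt "0.005 0.0004 0" --pt "0.011 0.0009 0" --pt "0.017 0.0014 0" --pt "0.022 0.0018 0" --pt "0.026 0.0021 0" --pt "0.029 0.0024 0" --pt "0.031 0.0025 0" --pt "0.033 0.0027 0" --yaw '[0, 0, 0, 0, 0, 0, 0, 0]' --grip '[-1, -1, -1, -1, -1, -1, -1, -1]'

```text
clock: 13.32
eef_pos: [534.0, -150.8, 18.4]
ee_rot: [3.139, 0.121, -0.0]
force: [0.1, -0.3, -0.6]
width: 0.999
grasp_force: 0.0
```

Request:
jog_arm --pt "0.001 0.0001 0" --pt "0.002 0.0002 0" --pt "0.003 0.0002 0" --pt "0.004 0.0003 0" --pt "0.005 0.0004 0" --pt "0.006 0.0005 0" --pt "0.007 0.0006 0" --pt "0.008 0.0006 0" --yaw '[0, 0, 0, 0, 0, 0, 0, 0]' --grip '[-1, -1, -1, -1, -1, -1, -1, -1]'

```text
clock: 13.98
eef_pos: [540.1, -150.3, 18.0]
ee_rot: [3.139, 0.121, -0.006]
force: [-6.6, 0.6, 4.0]
width: 0.999
grasp_force: 3.3
```

Contact at about x=540, as predicted. Pressing gently.

Request:
jog_arm --pt "0.001 0.0001 0" --pt "0.002 0.0002 0" --pt "0.003 0.0002 0" --pt "0.004 0.0003 0" --pt "0.005 0.0004 0" --pt "0.006 0.0005 0" --pt "0.007 0.0006 0" --pt "0.008 0.0006 0" --yaw '[0, 0, 0, 0, 0, 0, 0, 0]' --grip '[-1, -1, -1, -1, -1, -1, -1, -1]'

```text
clock: 14.65
eef_pos: [539.8, -150.4, 16.1]
ee_rot: [-3.139, -0.12, 0.03]
force: [-23.0, -0.8, 11.4]
width: 1.002
grasp_force: 11.4
```

Firm stop at 23 N on both fingers. Backing away along -x, then up, then looking.

Request:
jog_arm --pt "-0.01 -0.001 0" --pt "-0.025 -0.002 0" --pt "-0.05 -0.004 0" --pt "-0.07 -0.006 0.03" --pt "-0.07 -0.006 0.07" --pt "-0.07 -0.006 0.11" --pt "-0.07 -0.006 0.15" --pt "-0.07 -0.006 0.19" --yaw '[0, 0, 0, 0, 0, 0, 0, 0]' --grip '[-1, -1, -1, -1, -1, -1, -1, -1]'

```text
clock: 15.32
eef_pos: [479.9, -155.5, 210.7]
ee_rot: [3.139, 0.121, 0.002]
force: [1.3, -0.4, -0.4]
width: 1.001
grasp_force: 0.0
```

Request:
jog_arm --pt "0 -0.03 0.03" --pt "0 -0.06 0.03" --pt "0 -0.08 0.03" --pt "0 -0.08 0.03" --pt "0 -0.08 0.03" --yaw '[0, 0, 0, 0, 0]' --grip '[-1, -1, -1, -1, -1]'

```text
clock: 15.73
eef_pos: [479.8, -236.6, 238.5]
ee_rot: [3.139, 0.117, 0.001]
force: [-0.2, 1.0, -1.3]
width: 1.0
grasp_force: 0.0
```

```bash
python3 - <<'E'
from workcell import status, eyes
from h import *
s=status.read_state();print(s["clock"],s["eef_pos"],s["force"])
d=eyes.read_camera("wrist");d["s"]=s;wrist(d);pickle.dump(d,open("w6.pkl","wb"))
x,y=w2px(d,[[612,-143,45]])[0].astype(int);print(x,y);x0=min(max(0,x-150),340);y0=min(max(0,y-112),255);print(x0,y0)
cv2.imwrite("pics/w6.png",cv2.resize(d["image"][y0:y0+225,x0:x0+300],None,fx=2.66,fy=2.66,interpolation=cv2.INTER_CUBIC)[:,:,::-1])
E
```

```text
15.7333 [ 479.823822   -236.57589414  238.50405621] [-0.16419298  0.95934467 -1.26168453]
227 76
77 0
```

View pics/w6.png

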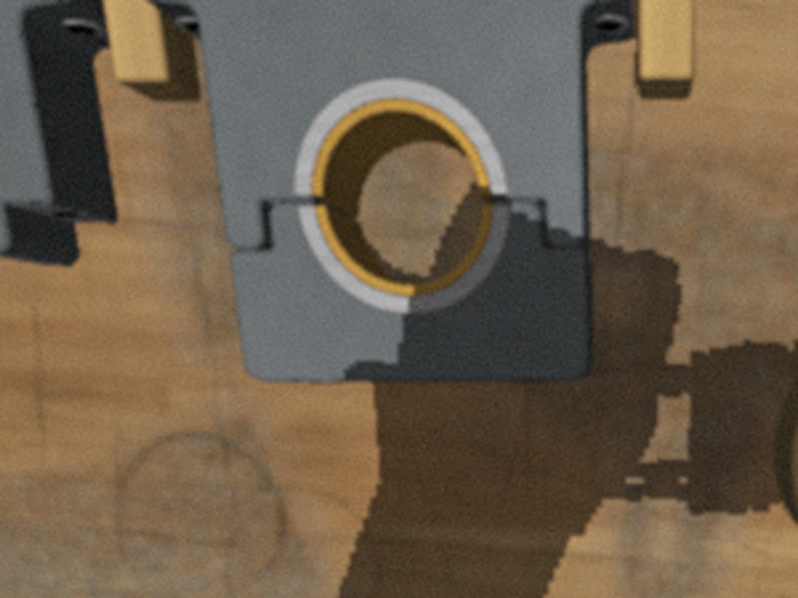

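The cap is square and the joint lines, at (290,200) and (520,200) in the crop, are thin and equal. The tongues are seated on both sides and both bases are in their bays. Handing in.

```bash
python3 -c "
from workcell import workorder
print(workorder.finish_job())"
```

```text
the job is handed in; nothing more can be done
None
```

The cap is fully home in base_a (the right-hand bay), with the joint closed on both sides in the last picture. The gripper is open and clear, and I handed the job in at about 16 s; I moved nothing else, though the last close-up did not cover the tape gun, carton or notebook.

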